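# Lock off the saw at its interlocked lever bank

## Robot

A 7-joint arm with a two-finger parallel gripper is mounted at the origin on the work surface. World frame = base frame: x ahead of the robot, y to its left, z up, the work surface at z = 0. Lengths are in m, angles in rad, forces in N, time in s.
With the tool pointing down it reaches from about 0.35 to 0.9 m from the base axis. Payload 8.1 kg.
Tool frame: the origin (TCP) lies midway between the tips of the shut fingers; the grasp point (between the pads) lies behind it (arm.tcp_to_grasp is the z of the grasp point in the tool frame, in m); z points along the fingers, y is the line along which they close (so a half turn about z gives the same grasp; the last joint's range is limited). The gripper opens to 92 mm and grips with 3 to 60 N. Pads are 19 mm wide; open, the fingers measure 130 mm over their backs; the gripper's body (75 mm by 190 mm) begins 47 mm behind the grasp point.
Start: joints at [-1.399, 0.434, 0.025, 1.573, -0.012, 1.134, -0.075], TCP at [0.17, 0.602, 0.227] pointing down, gripper open.
Joint ranges: [-2.62, 2.62], [-0.44, 2.09], [-1.27, 1.32], [0.08, 2.57], [-1.32, 4.46], [0.12, 2], [-2.74, 2.74]. Speed limits (rad/s): [2.22, 2.22, 3.01, 3.01, 3.14, 3.14, 3.14].

## Interface

Orientations are given as a rotation vector (axis times angle).
In Python, from cell import readout, vision, arm gives the robot as it stands.
- The arm moves only by the tool carry_out, never from a script. Its argument "increments" is one flat list of numbers, 6 for each row, row after row: the shift along the world's x, y, z in mm, then the turn, a rotation vector about the world's x, y, z in rad. In form: [tx, ty, tz, wx, wy, wz, tx, ty, tz, wx, wy, wz, ...]. A call has 1 to 20 rows; each row shifts and turns the commanded pose from where the row before left it; what a row does not reach is not made up. A row lasts 1/8 s, in which the tool goes at most 62.5 mm and 10.7 degrees, less where a joint would pass 70% of its speed; a pose out of reach is approached as far as the arm can. A call with a gripper value outside its range is refused whole. "grip" is the closure, from 0 (fully open) to 1 (shut), set as the call begins (left out, the last holds). The fingers move at their own pace and stop on an object; "newtons" is the grip in N (left out, the last holds). Time passes only in rows, so rows that do not move let the fingers close. It gives the time, the measured TCP pose, the force, the opening and the grip force at its end, in the units of the state.
- readout.observe(): the state, without advancing time (a new reading comes with each control period).
- vision.get_image(name): name is "scene" or "top" or "wrist"; returns the picture (420x560x3 uint8, red, green, blue); there is no depth.
- vision.calibration(name): a dict with "fov_y" (degrees; the focal length in pixels is half the picture's height over the tangent of half this angle, whatever the lens; pixels are square), "cx", "cy" (the principal point, pixels), "pose" (4x4, takes a point from camera to world coordinates). Camera axes: x right, y up, looking along -z (the intrinsics and any distortion apply to the point x, -y, -z); pixel columns grow to the right and rows downward; lengths in m; the calibration is good to about 2 mm. A picture is of the moment at which its call begins: read the wrist's pose just before it. calibration takes no time and is no camera call; for the wrist camera it gives the pose at the moment of the call.
- arm.sign_off(): hands the job in; it is judged then, once.
The state is a dict: "clock": time; "joints": joint angles; "dq": joint speeds; "joint_efforts": joint torques, N m; "position": TCP position; "ee_rot": TCP orientation; "force": force on the tool from outside, world axes, zero at the start; "ft_torque": the same for the moment, N m; "width": opening from 0.0 (shut) to 1.0 (fully open); "gripper_force": force on a finger pad.
Only numpy, scipy, OpenCV 4.12 (cv2) and the standard library are available. Lean on these libraries where they do the work, as an engineer would, in place of code of your own. Each camera call takes 0.05 s, during which the arm holds its last target. There are 200 camera calls.

## Task

Lock off the saw: throw all three levers of the isolator bank fully over, away from the robot, then slide the locking bar fully home towards the levers and let go. The levers are interlocked and go over only in an order that is not marked and that changes from run to run, so feel each one gently, leave one that is blocked and try another; never press on a lever or the bar with more than about 20 N. Leave the other things on and around the bank where they are.

Things in the scene. Friction and masses are not known exactly. Their poses are not given: they have to be found in the camera images.
- bank: The saw's isolator bank: a grey steel case 180 (x) by 380 (y) by 100 mm high, fixed to the bench, three levers standing out of slots in its top. Origin at the centre of its underside; x points away from its front (levers are thrown along +x), y left, z up. What blocks what is set inside, unseen, and differs from run to run; some order always works. Nothing on it is higher than 190 mm.
- lever_left: The left lever: a 12 mm steel rod with a black ball knob on top, at bank y = 110 mm. Origin on its pivot axis, which runs along the bank's y at bank x = 0, 35 mm above the bench; the ball's centre is 135 mm from it.
- knob_left (a point): Centre of the left lever's black ball knob, 30 mm across; about 157 mm above the bench at both ends of the throw, 170 mm in mid-throw.
- throw_left (a joint): Angle of the left lever, rad: 0 = not thrown, leaning 0.45 towards the front (the robot); 0.9 = fully thrown, leaning 0.45 away: it meets a sprung stop at 0.86, solid at 1.0, and rests at 0.86 or more. Starts below 0.04. Free, it takes 1.5 to 4 N at the knob and stays where left. Blocked, it has about 0.1 of play, then resists springily (10 N by about 0.2, solid by 0.35). It frees others only beyond about 0.8.
- lever_middle: The middle lever: a 12 mm steel rod with a black ball knob on top, at bank y = 30 mm. Origin on its pivot axis, which runs along the bank's y at bank x = 0, 35 mm above the bench; the ball's centre is 135 mm from it.
- knob_middle (a point): Centre of the middle lever's black ball knob, 30 mm across; about 157 mm above the bench at both ends of the throw, 170 mm in mid-throw.
- throw_middle (a joint): Angle of the middle lever, rad: 0 = not thrown, leaning 0.45 towards the front (the robot); 0.9 = fully thrown, leaning 0.45 away: it meets a sprung stop at 0.86, solid at 1.0, and rests at 0.86 or more. Starts below 0.04. Free, it takes 1.5 to 4 N at the knob and stays where left. Blocked, it has about 0.1 of play, then resists springily (10 N by about 0.2, solid by 0.35). It frees others only beyond about 0.8.
- lever_right: The right lever: a 12 mm steel rod with a black ball knob on top, at bank y = -50 mm. Origin on its pivot axis, which runs along the bank's y at bank x = 0, 35 mm above the bench; the ball's centre is 135 mm from it.
- knob_right (a point): Centre of the right lever's black ball knob, 30 mm across; about 157 mm above the bench at both ends of the throw, 170 mm in mid-throw.
- throw_right (a joint): Angle of the right lever, rad: 0 = not thrown, leaning 0.45 towards the front (the robot); 0.9 = fully thrown, leaning 0.45 away: it meets a sprung stop at 0.86, solid at 1.0, and rests at 0.86 or more. Starts below 0.04. Free, it takes 1.5 to 4 N at the knob and stays where left. Blocked, it has about 0.1 of play, then resists springily (10 N by about 0.2, solid by 0.35). It frees others only beyond about 0.8.
- bar_grip (a point): Locking bar's upright grip, at the right front of the case's top: a 20 mm aluminium post with a 28 mm black cap. The point is on its axis, 147 mm above the bench, 22 mm below the top of the cap; with the bar out (0) it is at bank x = -65, y = -165 mm. The flat bar with three broad teeth, one piece with it (body lock_bar), lies on the case, 103 to 109 mm above the bench.
- lock_bar: The whole locking bar, post included, an aluminium piece of 0.25 kg on the case's top; with the bar out its origin is at bank x = 0, y = 0, z = 102 mm, its axes as the bank's.
- bar_travel (a joint): Travel of the locking bar in m along the bank's +y (towards the levers): 0 = out, home is 0.043 and beyond, where it meets a sprung stop (about 2 N per mm, solid at 0.050), each tooth lying behind a thrown lever. It starts within 0.006 of 0. It slides with about 3 to 4 N; a tooth meets the side of any lever not thrown and stops the bar hard after 9 mm of travel.
- split_wood: A split piece of wood, 170 by 45 by 40 mm, lying in front of the bank. Bystander: leave it alone.
- log_disc: A disc sawn from a log, 90 mm across, 35 mm thick, lying in front of the bank. Bystander: leave it alone.
- nut: A dark steel nut, 28 mm across, 12 mm high, lying on top of the bank behind the levers. Bystander: leave it alone.
- collar: A brass collar, 34 mm across, 14 mm high, lying on top of the bank at its right end. Bystander: leave it alone.

How it is judged:
By the outcome, as a careful person would: the job done as asked, in the order asked, and still so for the second after the job is handed in, with the robot touching nothing.
It also fails if it takes over 72 s, if anything falls off the work surface, if the arm or the gripper's body presses on something with over 40 N, if the wrist force passes 120 N, or if a joint passes its speed limit or range.

## Working session

There is one attempt and no reset: what is moved stays moved. The work goes in short steps, Python scripts to look and compute and a tool call to move; the robot and the scene stay as the last step left them, time stands still between calls to the robot, and variables do not carry over. Pictures are saved under pics/ and viewed, at most 10 in all, crops included, and the job is handed in when it is done.

Besides the shell and the picture viewer there is one more tool, called after ">>>" by a JSON object that holds its "name" and its "arguments". carry_out: Moves the arm, as the interface text tells. Its arguments: {"type":"object","properties":{"increments":{"type":"array","items":{"type":"number"}},"grip":{"type":"number"},"newtons":{"type":"number"}},"required":["increments"]}

```bash
mkdir -p pics; python3 - <<'E'
from cell import readout, vision, arm
import cv2, numpy as np
s=readout.observe(); print({k:np.round(v,3) if not isinstance(v,dict) else v for k,v in s.items()}, arm.tcp_to_grasp)
for n in ("scene","top"):
    c=vision.calibration(n); print(n,c)
    cv2.imwrite(f"pics/{n}0.png",vision.get_image(n)[:,:,::-1])
E
```

```text
{'clock': np.float64(0.0), 'joints': array([-1.399,  0.435,  0.025,  1.574, -0.012,  1.134, -0.075]), 'dq': array([-0.   , -0.001,  0.001, -0.001,  0.   ,  0.001,  0.   ]), 'joint_efforts': array([ 0.0000e+00, -6.6786e+01,  9.8500e-01, -3.1445e+01, -6.1000e-02,
        4.3000e-02,  0.0000e+00]), 'position': array([0.17 , 0.601, 0.226]), 'ee_rot': array([-4.300e-01, -3.112e+00,  2.000e-03]), 'force': array([-0.571, -0.177, -0.675]), 'ft_torque': array([-0.011, -0.029,  0.006]), 'gripper_force': np.float64(0.0), 'width': np.float64(0.998)} -0.0188
scene {'fov_y': 49.378983407299955, 'cx': 278.2894970331017, 'cy': 211.54814297152632, 'pose': array([[ 0.09134695, -0.8627039 ,  0.4973909 ,  0.90300383],
       [ 0.99581632,  0.08032152, -0.04356954, -0.0342549 ],
       [-0.00236358,  0.49928992,  0.86643176,  0.78219964],
       [ 0.        ,  0.        ,  0.        ,  1.        ]])}
top {'fov_y': 42.526599747475174, 'cx': 278.54290646401586, 'cy': 214.54924095795468, 'pose': array([[-0.01628415,  0.99828954, -0.05614999,  0.44568424],
       [-0.99952366, -0.01478044,  0.02709235,  0.01037804],
       [ 0.02621609,  0.05656442,  0.9980547 ,  0.91952552],
       [ 0.        ,  0.        ,  0.        ,  1.        ]])}
```

View pics/scene0.png

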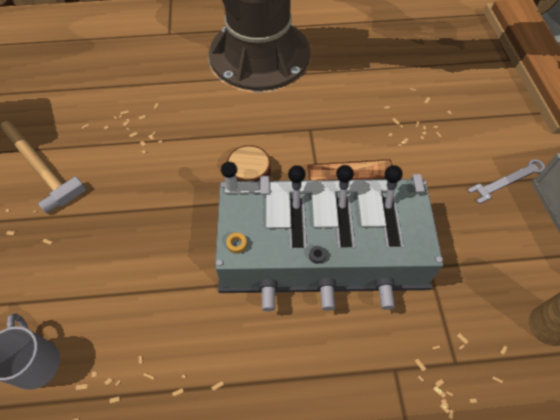

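View pics/top0.png

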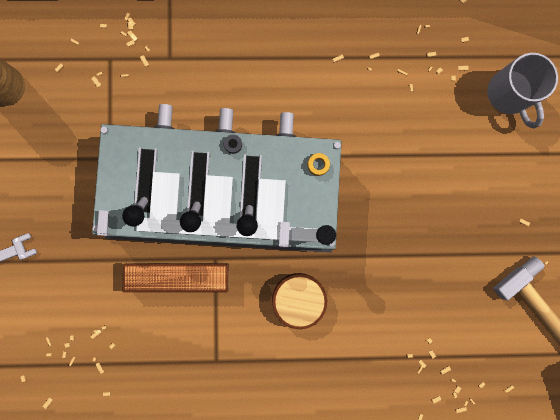

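The scene view shows the cap at (229,170) and the right, middle and left knobs at (297,174), (345,174) and (393,174). In the top view the knobs are at (134,216), (190,221) and (247,225), left to right, with the cap at (326,235). The nut is at (232,144) and the collar at (319,164).

```bash
cat > h.py <<'E'
import cv2, numpy as np
from cell import readout, vision, arm
def ray(c,u,v,H=420):
    f=H/2/np.tan(np.radians(c["fov_y"])/2); P=np.array(c["pose"])
    d=P[:3,:3]@np.array([(u-c["cx"])/f,-(v-c["cy"])/f,-1]); return P[:3,3],d/np.linalg.norm(d)
def onz(c,u,v,z):
    o,d=ray(c,u,v); return o+d*(z-o[2])/d[2]
def tri(rs):
    A=sum(np.eye(3)-np.outer(d,d) for o,d in rs); b=sum((np.eye(3)-np.outer(d,d))@o for o,d in rs)
    p=np.linalg.solve(A,b); return p,max(np.linalg.norm(np.cross(p-o,d)) for o,d in rs)
def blob(im,u,v,r=16,th=45):
    m=((im.max(2)<th)*255).astype(np.uint8); w=np.zeros_like(m); cv2.circle(w,(u,v),r,255,-1); m&=w
    m=cv2.morphologyEx(m,cv2.MORPH_OPEN,cv2.getStructuringElement(cv2.MORPH_ELLIPSE,(11,11)))
    k=max(cv2.findContours(m,0,1)[0],key=cv2.contourArea); (x,y),R=cv2.minEnclosingCircle(k); return x,y,R
E
python3 - <<'E'
from h import *
T=cv2.imread("pics/top0.png");S=cv2.imread("pics/scene0.png");ct=vision.calibration("top");cs=vision.calibration("scene")
for n,t,s in [("L",(134,216),(393,174)),("M",(190,221),(345,174)),("R",(247,225),(297,174)),("cap",(326,235),(229,170))]:
    a=blob(T,*t);b=blob(S,*s);p,e=tri([ray(ct,*a[:2]),ray(cs,*b[:2])])
    print(n,np.round(a,1),np.round(b,1),np.round(p*1000,1),round(e*1000,1),np.round(onz(ct,*a[:2],.157)*1000,1))
for n,uv,z in [("cornerFL",(337,145),.1),("cornerFR",(104,129),.1),("nut",(232,144),.112),("collar",(319,164),.114),("disc",(300,301),.035),("wood",(175,278),.04)]: print(n,np.round(onz(ct,*uv,z)*1000))
E
```

```text
L [132.6 214.6  11. ] [393.  174.    8.1] [491.3 193.5 158.6] 1.0 [491.5 194.9 157. ]
M [190.  221.   10.4] [344.5 174.    8. ] [481.3 114.2 154.9] 0.7 [481.3 114.6 157. ]
R [246.6 224.8  10.3] [296.5 174.    8. ] [474.7  34.5 156. ] 0.6 [474.8  35.  157. ]
cap [325.6 234.5   9.5] [228.3 169.1   7. ] [459.1 -77.  162.8] 1.1 [459.3 -76.5 157. ]
cornerFL [ 598. -103.  100.]
cornerFR [626. 252. 100.]
nut [599.  57. 112.]
collar [566. -74. 114.]
disc [354. -46.  35.]
wood [395. 155.  40.]
```

>>> {"name": "carry_out", "arguments": {"increments": [27,-40,0,0,0,0.0185,27,-40,0,0,0,0.0185,27,-40,0,0,0,0.0185,27,-40,0,0,0,0.0185,27,-40,0,0,0,0.0185,27,-40,0,0,0,0.0185,27,-40,0,0,0,0.0185,27,-40,0,0,0,0.0185,27,-40,0,0,0,0.0185,27,-43,0,0,0,0.0185,0,0,-26,0,0,0,0,0,-26,0,0,0,0,0,-26,0,0,0,0,0,0,0,0,0,0,0,0,0,0,0], "grip": 1}}

```text
clock: 1.98
position: [0.44, 0.1987, 0.1495]
ee_rot: [0.141, 3.138, 0.0]
force: [-0.2, 0.7, 0.5]
width: 0.005
gripper_force: 0.0
```

>>> {"name": "carry_out", "arguments": {"increments": [10,-0.9,0,0,0,0,8,-0.7,0,0,0,0,6,-0.5,0,0,0,0,6,-0.5,0,0,0,0,6,-0.5,0,0,0,0,4,-0.4,0,0,0,0,0,0,0,0,0,0,0,0,0,0,0,0]}}

```text
clock: 2.98
position: [0.4796, 0.195, 0.1487]
ee_rot: [0.141, 3.138, 0.0]
force: [-3.5, 0.7, 2.5]
width: 0.005
gripper_force: 1.7
```

>>> {"name": "carry_out", "arguments": {"increments": [4,-0.4,0,0,0,0,4,-0.4,0,0,0,0,0,0,0,0,0,0]}}

```text
clock: 3.35
position: [0.4867, 0.1944, 0.1487]
ee_rot: [-0.14, -3.137, 0.0]
force: [-8.5, 0.1, 5.9]
width: 0.005
gripper_force: 3.8
```

>>> {"name": "carry_out", "arguments": {"increments": [3,-0.3,0,0,0,0,0,0,0,0,0,0]}}

```text
clock: 3.6
position: [0.4892, 0.1942, 0.1487]
ee_rot: [-0.14, -3.136, 0.0]
force: [-8.5, 0.3, 7.3]
width: 0.002
gripper_force: 4.7
```

>>> {"name": "carry_out", "arguments": {"increments": [-20,1.8,0,0,0,0,-35,3.2,0,0,0,0,-2,-27,0,0,0,0,-2,-27,0,0,0,0,-2,-26,0,0,0,0,8,-0.7,0,0,0,0,8,-0.7,0,0,0,0,8,-0.7,0,0,0,0,6,-0.5,0,0,0,0,6,-0.5,0,0,0,0,6,-0.5,0,0,0,0,0,0,0,0,0,0,0,0,0,0,0,0]}}

```text
clock: 5.22
position: [0.4721, 0.1154, 0.1488]
ee_rot: [0.141, 3.137, 0.0]
force: [0.0, -0.4, 0.5]
width: -0.001
gripper_force: 0.0
```

>>> {"name": "carry_out", "arguments": {"increments": [4,-0.4,0,0,0,0,3,-0.3,0,0,0,0,0,0,0,0,0,0]}}

```text
clock: 5.6
position: [0.479, 0.1147, 0.1488]
ee_rot: [0.141, 3.138, 0.0]
force: [-1.3, 0.8, 0.8]
width: 0.001
gripper_force: 0.6
```

>>> {"name": "carry_out", "arguments": {"increments": [5,-0.4,0,0,0,0,5,-0.4,0,0,0,0,0,0,0,0,0,0]}}

```text
clock: 5.98
position: [0.4895, 0.1138, 0.1488]
ee_rot: [0.142, 3.137, 0.0]
force: [-0.5, 0.1, -0.1]
width: 0.004
gripper_force: 0.0
```

>>> {"name": "carry_out", "arguments": {"increments": [5,-0.4,0,0,0,0,0,0,0,0,0,0]}}

```text
clock: 6.22
position: [0.4942, 0.1134, 0.1488]
ee_rot: [0.141, 3.138, 0.0]
force: [-0.4, 0.2, 0.3]
width: 0.003
gripper_force: 0.1
```

```bash
python3 - <<'E'
from h import *
a=vision.get_image("scene")[120:320,180:480,::-1];cv2.imwrite("pics/s1.png",cv2.resize(a,None,fx=2.6,fy=2.6))
E
```

```text
(no output)
```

View pics/s1.png

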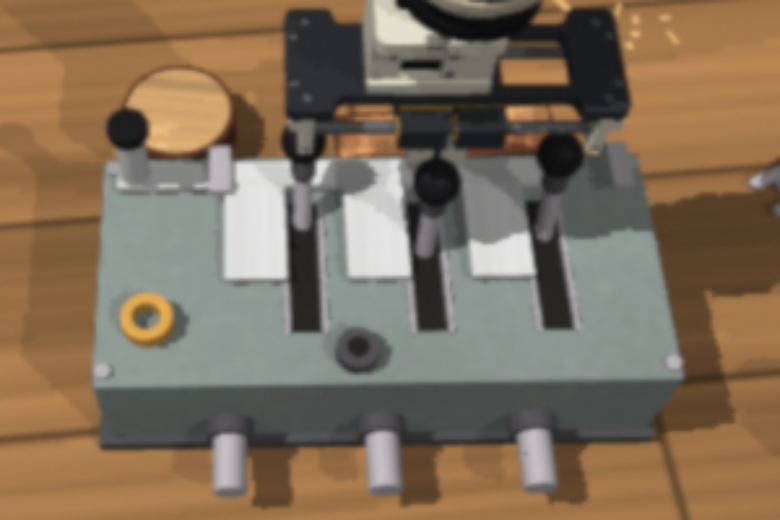

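Left knob sits at (560,155) in this crop, barely moved, so it is blocked. The middle knob, at (437,183), has moved well along its slot, so it is free. I'll keep throwing the middle lever.

>>> {"name": "carry_out", "arguments": {"increments": [10,-0.9,0,0,0,0,10,-0.9,0,0,0,0,10,-0.9,0,0,0,0,10,-0.9,0,0,0,0,10,-0.9,0,0,0,0,8,-0.7,0,0,0,0,0,0,0,0,0,0,0,0,0,0,0,0]}}

```text
clock: 7.28
position: [0.5519, 0.1081, 0.1489]
ee_rot: [0.141, 3.138, -0.0]
force: [0.4, -0.3, -0.3]
width: 0.005
gripper_force: 0.0
```

>>> {"name": "carry_out", "arguments": {"increments": [5,-0.4,0,0,0,0,5,-0.4,0,0,0,0,0,0,0,0,0,0]}}

```text
clock: 7.65
position: [0.562, 0.1075, 0.1487]
ee_rot: [0.141, 3.138, 0.0]
force: [-1.1, 0.2, -0.6]
width: -0.0
gripper_force: 0.3
```

>>> {"name": "carry_out", "arguments": {"increments": [5,-0.4,0,0,0,0,0,0,0,0,0,0,0,0,0,0,0,0]}}

```text
clock: 8.02
position: [0.5669, 0.107, 0.1489]
ee_rot: [0.141, 3.138, 0.0]
force: [-0.3, 0.9, -0.1]
width: 0.004
gripper_force: 0.3
```

>>> {"name": "carry_out", "arguments": {"increments": [4,-0.4,0,0,0,0,0,0,0,0,0,0]}}

```text
clock: 8.28
position: [0.5701, 0.1068, 0.1483]
ee_rot: [-0.141, -3.137, 0.0]
force: [-3.7, 0.3, -2.2]
width: 0.005
gripper_force: 1.8
```

>>> {"name": "carry_out", "arguments": {"increments": [4,-0.4,0,0,0,0,0,0,0,0,0,0]}}

```text
clock: 8.52
position: [0.5733, 0.1064, 0.1479]
ee_rot: [-0.141, -3.135, 0.001]
force: [-5.7, 1.6, -3.6]
width: 0.008
gripper_force: 2.7
```

>>> {"name": "carry_out", "arguments": {"increments": [3,-0.3,0,0,0,0,0,0,0,0,0,0,-30,2.7,0,0,0,0,-40,3.6,0,0,0,0,-40,3.6,0,0,0,0,-40,3.6,0,0,0,0,-2,-27,0,0,0,0,-2,-27,0,0,0,0,-2,-27,0,0,0,0,9,-0.8,0,0,0,0,8,-0.7,0,0,0,0,8,-0.7,0,0,0,0,6,-0.5,0,0,0,0,6,-0.5,0,0,0,0,0,0,0,0,0,0]}}

```text
clock: 10.4
position: [0.4593, 0.0354, 0.1487]
ee_rot: [0.141, 3.138, 0.0]
force: [-0.3, 0.4, 0.9]
width: 0.004
gripper_force: 0.3
```

>>> {"name": "carry_out", "arguments": {"increments": [5,-0.4,0,0,0,0,3,-0.3,0,0,0,0,0,0,0,0,0,0]}}

```text
clock: 10.78
position: [0.4671, 0.0345, 0.1488]
ee_rot: [0.141, 3.138, 0.0]
force: [-0.8, 0.7, 1.3]
width: 0.007
gripper_force: 0.6
```

>>> {"name": "carry_out", "arguments": {"increments": [5,-0.4,0,0,0,0,0,0,0,0,0,0]}}

```text
clock: 11.02
position: [0.4723, 0.0341, 0.1488]
ee_rot: [0.141, 3.138, 0.0]
force: [-1.5, 0.8, 0.8]
width: 0.006
gripper_force: 0.4
```

>>> {"name": "carry_out", "arguments": {"increments": [5,-0.4,0,0,0,0,3,-0.3,0,0,0,0,0,0,0,0,0,0]}}

```text
clock: 11.4
position: [0.4802, 0.0334, 0.1488]
ee_rot: [0.141, 3.138, -0.0]
force: [-0.4, 1.0, 0.3]
width: 0.006
gripper_force: 0.2
```

>>> {"name": "carry_out", "arguments": {"increments": [5,-0.4,0,0,0,0,5,-0.4,0,0,0,0,0,0,0,0,0,0]}}

```text
clock: 11.78
position: [0.4904, 0.0325, 0.1488]
ee_rot: [0.141, 3.137, -0.0]
force: [0.7, 0.3, 0.3]
width: 0.002
gripper_force: 0.0
```

>>> {"name": "carry_out", "arguments": {"increments": [10,-0.9,0,0,0,0,10,-0.9,0,0,0,0,10,-0.9,0,0,0,0,10,-0.9,0,0,0,0,10,-0.9,0,0,0,0,10,-0.9,0,0,0,0,5,-0.4,0,0,0,0,0,0,0,0,0,0,0,0,0,0,0,0]}}

```text
clock: 12.9
position: [0.555, 0.0267, 0.149]
ee_rot: [0.141, 3.137, 0.0]
force: [-0.3, 0.3, -0.6]
width: 0.008
gripper_force: 0.0
```

>>> {"name": "carry_out", "arguments": {"increments": [5,-0.4,0,0,0,0,5,-0.4,0,0,0,0,0,0,0,0,0,0]}}

```text
clock: 13.28
position: [0.5643, 0.0261, 0.1483]
ee_rot: [-0.141, -3.137, 0.0]
force: [-2.0, -0.0, -2.5]
width: 0.002
gripper_force: 1.4
```

>>> {"name": "carry_out", "arguments": {"increments": [4,-0.4,0,0,0,0,0,0,0,0,0,0]}}

```text
clock: 13.52
position: [0.5673, 0.0259, 0.1479]
ee_rot: [-0.141, -3.135, 0.0]
force: [-7.1, 1.5, -3.3]
width: 0.007
gripper_force: 2.7
```

>>> {"name": "carry_out", "arguments": {"increments": [3,-0.3,0,0,0,0,0,0,0,0,0,0,-30,2.7,0,0,0,0,-40,3.6,0,0,0,0,-40,3.6,0,0,0,0,-40,3.6,0,0,0,0,3,40,0,0,0,0,3,40,0,0,0,0,4,40,0,0,0,0,4,40,0,0,0,0,10,-0.9,0,0,0,0,10,-0.9,0,0,0,0,10,-0.9,0,0,0,0,8,-0.7,0,0,0,0,8,-0.7,0,0,0,0,4,-0.4,0,0,0,0,0,0,0,0,0,0]}}

```text
clock: 15.65
position: [0.4858, 0.1942, 0.1487]
ee_rot: [0.142, 3.138, -0.0]
force: [-0.7, -0.3, -0.0]
width: 0.004
gripper_force: 0.1
```

>>> {"name": "carry_out", "arguments": {"increments": [4,-0.4,0,0,0,0,0,0,0,0,0,0]}}

```text
clock: 15.9
position: [0.4898, 0.194, 0.1488]
ee_rot: [0.141, 3.138, 0.0]
force: [-1.5, -0.2, 1.6]
width: 0.004
gripper_force: 0.7
```

>>> {"name": "carry_out", "arguments": {"increments": [4,-0.4,0,0,0,0,0,0,0,0,0,0]}}

```text
clock: 16.15
position: [0.4941, 0.1936, 0.1488]
ee_rot: [0.141, 3.138, 0.0]
force: [-0.6, 0.5, 0.6]
width: 0.003
gripper_force: 0.5
```

>>> {"name": "carry_out", "arguments": {"increments": [4,-0.4,0,0,0,0,0,0,0,0,0,0]}}

```text
clock: 16.4
position: [0.4981, 0.1932, 0.1488]
ee_rot: [0.141, 3.138, 0.0]
force: [-1.0, 0.3, 1.1]
width: 0.006
gripper_force: 0.4
```

Free now. The stop should start at about x=0.577.

>>> {"name": "carry_out", "arguments": {"increments": [10,-0.9,0,0,0,0,10,-0.9,0,0,0,0,10,-0.9,0,0,0,0,10,-0.9,0,0,0,0,10,-0.9,0,0,0,0,10,-0.9,0,0,0,0,8,-0.7,0,0,0,0,0,0,0,0,0,0,0,0,0,0,0,0]}}

```text
clock: 17.52
position: [0.5661, 0.1869, 0.149]
ee_rot: [0.142, 3.137, 0.0]
force: [1.2, 0.1, 0.2]
width: 0.005
gripper_force: 0.0
```

>>> {"name": "carry_out", "arguments": {"increments": [5,-0.4,0,0,0,0,5,-0.4,0,0,0,0,0,0,0,0,0,0]}}

```text
clock: 17.9
position: [0.5756, 0.1863, 0.1484]
ee_rot: [-0.141, -3.138, 0.0]
force: [-2.1, -0.5, -1.3]
width: 0.002
gripper_force: 0.9
```

>>> {"name": "carry_out", "arguments": {"increments": [3,-0.3,0,0,0,0,0,0,0,0,0,0]}}

```text
clock: 18.15
position: [0.5779, 0.1861, 0.1482]
ee_rot: [-0.141, -3.137, 0.0]
force: [-3.7, 1.3, -3.3]
width: 0.002
gripper_force: 2.2
```

>>> {"name": "carry_out", "arguments": {"increments": [4,-0.4,0,0,0,0,0,0,0,0,0,0,-20,1.8,0,0,0,0,-20,1.8,0,0,0,0,0,0,30,0,0,0,0,0,30,0,0,0,-11,-41,0,0,0,0,-11,-41,0,0,0,0,-11,-41,0,0,0,0,-11,-41,0,0,0,0,-11,-41,0,0,0,0,-11,-41,0,0,0,0,-11,-41,0,0,0,0,-11,-41,0,0,0,0,0,0,0,0,0,0]}}

```text
clock: 20.02
position: [0.4546, -0.1432, 0.2098]
ee_rot: [0.151, 3.135, -0.003]
force: [0.7, -0.2, -0.3]
width: 0.005
gripper_force: 0.0
```

```bash
python3 - <<'E'
from h import *
a=vision.get_image("scene")[120:320,180:480,::-1];cv2.imwrite("pics/s2.png",cv2.resize(a,None,fx=2.6,fy=2.6))
S=vision.get_image("scene")
cv2.imwrite("pics/top2.png",vision.get_image("top")[:,:,::-1])
E
```

```text
(no output)
```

View pics/s2.png

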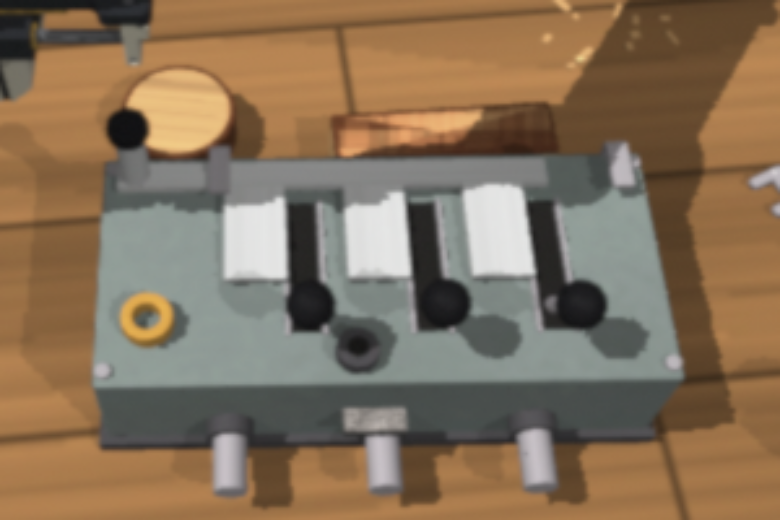

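All three knobs are over at the far ends of their slots, at (310,305), (445,303) and (580,303). The nut (358,347) and collar (147,319) are undisturbed. Next is the bar.

>>> {"name": "carry_out", "arguments": {"increments": [0,0,-31,0,0,0,0,0,-31,0,0,0,0.7,8,0,0,0,0,0.7,8,0,0,0,0,0.7,8,0,0,0,0,0.5,6,0,0,0,0,0.5,6,0,0,0,0,0,0,0,0,0,0]}}

```text
clock: 21.18
position: [0.458, -0.1026, 0.147]
ee_rot: [0.14, 3.138, 0.0]
force: [0.5, -0.2, 0.2]
width: 0.005
gripper_force: 0.0
```

>>> {"name": "carry_out", "arguments": {"increments": [0.4,5,0,0,0,0,0.4,5,0,0,0,0,0,0,0,0,0,0]}}

```text
clock: 21.55
position: [0.4586, -0.0923, 0.1467]
ee_rot: [-0.14, -3.138, -0.0]
force: [0.8, -0.8, 0.3]
width: 0.003
gripper_force: 0.4
```

>>> {"name": "carry_out", "arguments": {"increments": [0.4,5,0,0,0,0,0.4,5,0,0,0,0,0,0,0,0,0,0]}}

```text
clock: 21.92
position: [0.4593, -0.0821, 0.1466]
ee_rot: [-0.14, -3.138, -0.001]
force: [-0.3, -0.3, 0.4]
width: 0.0
gripper_force: 0.2
```

>>> {"name": "carry_out", "arguments": {"increments": [0.4,5,0,0,0,0,0.4,5,0,0,0,0,0,0,0,0,0,0]}}

```text
clock: 22.3
position: [0.46, -0.0721, 0.1467]
ee_rot: [-0.14, -3.138, -0.001]
force: [-0.2, -0.6, 0.2]
width: 0.004
gripper_force: 0.2
```

>>> {"name": "carry_out", "arguments": {"increments": [0.4,5,0,0,0,0,0,0,0,0,0,0]}}

```text
clock: 22.55
position: [0.4604, -0.0675, 0.1467]
ee_rot: [-0.14, -3.138, -0.0]
force: [-0.1, -1.5, 0.1]
width: 0.004
gripper_force: 0.7
```

```bash
python3 - <<'E'
from h import *
a=vision.get_image("scene")[120:320,180:480,::-1];cv2.imwrite("pics/s3.png",cv2.resize(a,None,fx=2.6,fy=2.6))
E
```

```text
(no output)
```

View pics/s3.png

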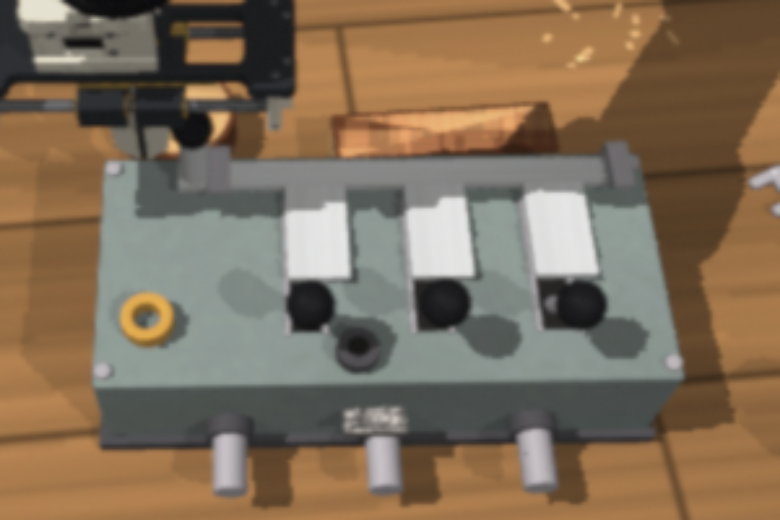

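The cap has gone from (127,129) to (192,129), about 41 mm, and the teeth now lie behind the levers. A few mm remain.

>>> {"name": "carry_out", "arguments": {"increments": [0.3,3,0,0,0,0,0,0,0,0,0,0]}}

```text
clock: 22.85
position: [0.4606, -0.0655, 0.1467]
ee_rot: [-0.142, -3.138, 0.001]
force: [-0.6, -5.3, 0.7]
width: 0.004
gripper_force: 2.6
```

>>> {"name": "carry_out", "arguments": {"increments": [0.3,3,0,0,0,0,0,0,0,0,0,0]}}

```text
clock: 23.1
position: [0.4607, -0.0635, 0.1467]
ee_rot: [-0.143, -3.138, 0.003]
force: [-2.4, -9.0, 0.3]
width: 0.007
gripper_force: 4.5
```

>>> {"name": "carry_out", "arguments": {"increments": [0.1,1.5,0,0,0,0,0,0,0,0,0,0,-0.5,-6,0,0,0,0,-0.9,-10,0,0,0,0,-3,-40,0,0,0,0,-3,-40,0,0,0,0,0,0,40,0,0,0,0,0,40,0,0,0,-3,-40,0,0,0,0,-3,-40,0,0,0,0,0,0,0,0,0,0]}}

```text
clock: 24.48
position: [0.4471, -0.2394, 0.227]
ee_rot: [0.148, 3.138, -0.002]
force: [-0.4, 0.5, 0.2]
width: 0.004
gripper_force: 0.0
```

```bash
python3 - <<'E'
from h import *
S=vision.get_image("scene")[:,:,::-1];T=vision.get_image("top")[:,:,::-1];ct=vision.calibration("top");cs=vision.calibration("scene")
cv2.imwrite("pics/s4.png",cv2.resize(S[120:320,180:480],None,fx=2.6,fy=2.6));cv2.imwrite("pics/top4.png",T)
b=blob(S,254,170);p=onz(cs,*b[:2],.163);q=onz(cs,228.3,169.1,.163);print("cap",np.round(b,1),np.round(p*1000,1),"moved",np.round((p-q)*1000,1))
for n,u,v in(("R",299,237),("M",351,237),("L",403,237)):
    b=blob(S,u,v,14); print(n,np.round(b,1),np.round(onz(cs,*b[:2],.157)*1000,1))
E
```

```text
cap [253.5 169.2   6.9] [463.2 -36.5 163. ] moved [ 4.  41.5  0. ]
R [299.  237.2   8.8] [592.2  24.6 157. ]
M [349.5 236.5  10.1] [598.1 101.7 157. ]
L [403.  237.    9.4] [606.5 183.  157. ]
```

View pics/top4.png

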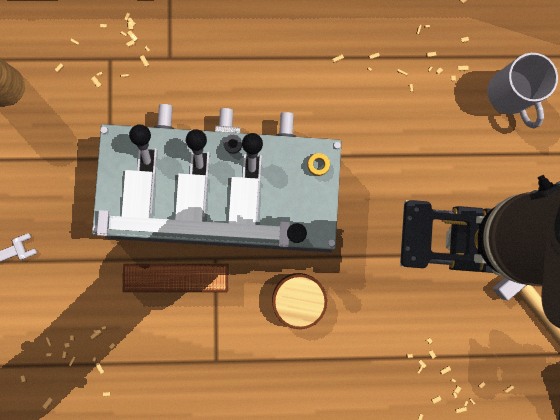

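The top view shows the knobs at (140,134), (196,140) and (252,144), each displaced about 117 mm. The bar cap is at (297,233), and I felt the bar reach its sprung stop. The gripper is clear and the nut, collar, wood and disc are unmoved.

```bash
python3 -c "
from cell import arm
print(arm.sign_off())"
```

```text
the job is handed in; nothing more can be done
None
```

All three levers are thrown fully over (middle, right, then left), the locking bar is pushed home against its sprung stop and released, and the job was handed in at about 25 s; the sign-off returned no verdict.

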